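# Nudge the capsule plate onto its locating pins

## Robot

A 7-joint arm with a two-finger parallel gripper is mounted at the origin on a cart in front of the work surface, level with it; the furniture and walls round the work are solid. World frame = base frame: x ahead of the robot, y to its left, z up, the work surface at z = 0. Lengths are in m, angles in rad, forces in N, time in s.
With the tool pointing down it reaches from about 0.4 to 0.85 m from the base axis. Payload 4.4 kg.
Tool frame: the origin (TCP) lies on the centre line of the jaws, within the pads' length; the fingertips stand 8 mm ahead of it and the grasp point (between the pads) lies 11 mm behind it; z points along the fingers, x is the direction in which the jaws open and shut, and the axes are right-handed (so a half turn about z gives the same grasp; the last joint's range is limited). The gripper opens to 94 mm and grips with 3 to 60 N. Pads are 16 mm wide; open, the fingers measure 119 mm over their backs; the gripper's body (75 mm by 177 mm) begins 78 mm behind the grasp point.
Start: joints at [-1.359, 0.628, 0.038, 1.517, -0.027, 0.996, -0.02], TCP at [0.178, 0.625, 0.213] pointing down, gripper open.
Joint ranges: [-3.06, 3.06], [-0.37, 2.12], [-1.25, 1.32], [0.18, 2.47], [-1.1, 4.24], [0.23, 1.98], [-2.94, 2.94]. Speed limits (rad/s): [2.57, 2.57, 3.14, 3.14, 3.14, 3.14, 3.14].

## Interface

Orientations are given as [roll, pitch, yaw] about the fixed x, y, z axes, in that order (R = Rz(yaw) Ry(pitch) Rx(roll)).
In Python, from workcell import r gives the robot as it stands. The module is installed in compiled form; this text tells all that it offers.
- The arm moves only by the tool drive_tool, never from a script. Its argument "plan" is a list of rows, each a list of 2 entries, a list of its own where there are three numbers: the shift along the tool's x, y, z in mm, then the turn about the tool's z in rad. In form: [[[dx, dy, dz], yaw], ...]. A call has 1 to 10 rows; each row shifts and turns the pose as measured when the row begins, along the tool's axes as they then stand; what a row does not reach is not made up. A row lasts 1/12 s, in which the tool goes at most 41.7 mm and 7.16 degrees, less where a joint would pass 70% of its speed; a pose out of reach is approached as far as the arm can. A call with a gripper value outside its range is refused whole. "claw" is the finger opening in mm, from 0 to 94, set as the call begins (left out, the last holds). The fingers move at their own pace and stop on an object; "squeeze" is the grip in N (left out, the last holds). Time passes only in rows, so rows that do not move let the fingers close. It gives the time, the measured TCP pose, the force and the opening at its end, in the units of the state.
- r.read_state(): the state, without advancing time (a new reading comes with each control period).
- r.read_camera(name): name is "scene" or "top"; returns the picture (400x640x3 uint8, red, green, blue); there is no depth.
- r.camera_params(name): a dict with "fx", "fy", "cx", "cy" (pixels), "k1" (the pictures are not rectified: a ray, as slopes to the right and down, at radius r is drawn at 1 + k1 r^2 times it, then the intrinsics apply), "rvec" (rotation vector, rad) and "tvec" (3), from world to camera coordinates, as OpenCV has them. Camera axes: x right, y down, z forward; pixel columns grow to the right and rows downward; lengths in m; the calibration is good to about 2 mm. A picture is of the moment at which its call begins. camera_params takes no time and is no camera call.
- r.close_job(): hands the job in, once; it reports no verdict.
The state is a dict: "time": time; "joint_pos": joint angles; "qvel": joint speeds; "tau": joint torques, N m; "position": TCP position; "tool_rot": TCP orientation; "wrist_force": force on the tool from outside, world axes, zero at the start; "ft_torque": the same for the moment, N m; "width": finger opening in m.
Only numpy, scipy, OpenCV 4.12 (cv2) and the standard library are available. Lean on these libraries where they do the work, as an engineer would, in place of code of your own. Each camera call takes 0.05 s, during which the arm holds its last target. There are 200 camera calls.

## Task

The aluminium loading plate of the hand capsule filler was laid down askew, so it rides up on the two locating pins of its base. Without gripping or lifting it, nudge the plate sideways with the fingertips until both of its brass-ringed holes drop over the pins and it lies flat on the base, then move clear. Leave the brown bottle, the carton and the pouch roll standing where they are.

Things in the scene. Friction and masses are not known exactly. Their poses are not given: they have to be found in the camera images.
- filler_base: Fixed base of the capsule filler. Origin: centre of its underside, on the worktop; z up, x away from the robot, y left (turned a little). Black foot flange 160 (x) x 204 (y) x 8 mm; concentric on it a grey block 100 (x) x 140 (y) mm whose flat top, the deck, is 26 mm above the worktop. Two steel pins stand on the deck at x = +22, y = +55 and -55 mm.
- pin0 (a point): Foot of the left (+y) locating pin, on its axis, at deck height, 26 mm above the worktop; axes as the base. Both pins are fixed, 8 mm in diameter and 10 mm high; from 3 mm up they taper to a rounded tip.
- pin1 (a point): Foot of the right (-y) locating pin, on the axis of the pin at deck height; axes as the base.
- deck_centre (a point): Centre of the flat deck, 26 mm above the worktop; axes as the base. Seated, the plate lies flat and concentric with the deck (about 2 mm of play) and overhangs the grey block by 10 mm on every side, its underside 18 mm above the foot, so that a fingertip can push its edges without touching the base.
- loading_plate: Loose aluminium plate 120 (x) x 160 (y) x 12 mm, about 0.3 kg; it slides on the base with a push of a few newtons, with 30 dark shallow capsule cells and, in its far half, two 12 mm through-holes ringed with brass at x = +22, y = +55 and -55 mm. Origin: centre of its underside; x towards the far edge, on whose side the holes are, y left, z up through the plate. Its underside is 26 mm above the worktop when seated.
- plate_centre (a point): Centre of the plate, half-way up its thickness; axes as the plate. At the start the plate is tilted about 0.14 rad, far side up: its underside rests on the pin tips and on the deck's front edge. It is shifted 10 to 22 mm towards the robot and up to 12 mm to either side (along the base's axes) and turned up to 0.12 rad against the base.
- hole0 (a point): Centre of the left (+y) hole at the underside of the plate; axes as the plate. Seated, it lies over pin0.
- hole1 (a point): Centre of the right (-y) hole at the underside of the plate; axes as the plate. Seated, it lies over pin1.
- brown_bottle: Bystander: brown tablet bottle with a black cap, 50 mm in diameter, 85 mm high, upright, beyond and left of the base. Origin at the centre of its underside. Not to be disturbed.
- tall_carton: Bystander: upright folding carton 29 x 46 x 85 mm, beyond and right of the base. Origin at the centre of its underside. Not to be disturbed.
- pouch_roll: Bystander: white roll of dose pouches, 66 mm in diameter, 56 mm high, right of the base. Origin at the centre of its underside. Not to be disturbed.
Mind the look-alikes: they are no part of the job. Of the things shaped like the loading_plate, the aluminium one is meant.

How it is judged:
By the outcome, as a careful person would: the job done as asked, in the order asked, and still so for the second after the job is handed in, with the robot touching nothing.
It also fails if it takes over 64 s, if anything falls off the work surface, if the arm or the gripper's body presses on something with over 40 N, if the wrist force passes 120 N, or if a joint passes its speed limit or range.

## Working session

There is one attempt and no reset: what is moved stays moved. The work goes in short steps, Python scripts to look and compute and a tool call to move; the robot and the scene stay as the last step left them, time stands still between calls to the robot, and variables do not carry over. Pictures are saved under pics/ and viewed, about 8 in all and at most 12, crops included, and the job is handed in when it is done.

Besides the shell and the picture viewer there is one more tool, called by a JSON object that holds its "op" and its "data". drive_tool: Moves the arm, as the interface text tells. Its arguments: {"type":"object","properties":{"plan":{"type":"array"},"claw":{"type":"number"},"squeeze":{"type":"number"}},"required":["plan"]}

```bash
mkdir -p pics
cat > h.py <<'E'
import numpy as np, cv2
from workcell import r
def cam(n):
    p=r.camera_params(n); R=cv2.Rodrigues(np.array(p['rvec'],float))[0]; t=np.array(p['tvec'],float).ravel()
    return p,R,t
def proj(n,X):
    p,R,t=cam(n); c=np.atleast_2d(X)@R.T+t; s=c[:,:2]/c[:,2:]; s=s*(1+p['k1']*(s**2).sum(1,keepdims=True))
    return s*[p['fx'],p['fy']]+[p['cx'],p['cy']]
def ray(n,uv):
    p,R,t=cam(n); d=(np.array(uv,float)-[p['cx'],p['cy']])/[p['fx'],p['fy']]; s=d.copy()
    for _ in range(20): s=d/(1+p['k1']*(s@s))
    v=R.T@np.append(s,1); return -R.T@t, v/np.linalg.norm(v)
def onz(n,uv,z):
    o,d=ray(n,uv); return o+d*(z-o[2])/d[2]
def tri(uvs,uvt):
    o1,d1=ray('scene',uvs);o2,d2=ray('top',uvt)
    a=np.linalg.lstsq(np.stack([d1,-d2],1),o2-o1,rcond=None)[0]
    P,Q=o1+a[0]*d1,o2+a[1]*d2; return (P+Q)/2,np.linalg.norm(P-Q)
def snap(n,f):
    im=cv2.cvtColor(np.array(r.read_camera(n)),cv2.COLOR_RGB2BGR); cv2.imwrite(f'pics/{f}.png',im); return im
E
python3 - <<'E'
from h import *
a=snap('scene','s0');b=snap('top','t0')
for n in('scene','top'):
    p,R,t=cam(n);print(n,p['fx'],p['k1'],-R.T@t,R[2])
print(r.read_state())
E
```

```text
scene 364.70474127964775 -0.07518483280163392 [ 0.24517606 -0.47984855  0.73990489] [ 0.35332085  0.5984365  -0.71905364]
top 464.6571517191546 -0.09884828484021084 [0.41419169 0.06917427 1.15018534] [ 0.13014199  0.01168927 -0.99142646]
{'time': 0.1, 'joint_pos': array([-1.35879733,  0.62924655,  0.03844473,  1.51824406, -0.02699737,
        0.99629764, -0.02001732]), 'qvel': array([-0.00046817, -0.00276323, -0.00189659, -0.00075422,  0.0006294 ,
        0.00100123,  0.00037331]), 'tau': array([ 2.86706185e-03, -5.50798774e+01,  1.14699807e+00, -1.87120664e+01,
       -5.22634364e-02,  1.91372313e-02,  3.93810330e-05]), 'position': array([0.17806898, 0.62453483, 0.21265832]), 'tool_rot': array([3.14157450e+00, 1.67759536e-03, 1.29298198e+00]), 'wrist_force': array([ 0.22520852,  0.41360531, -0.20916535]), 'ft_torque': array([-0.0120328 , -0.00532037, -0.02263536]), 'width': 0.0937267251499113}
```

View pics/s0.png

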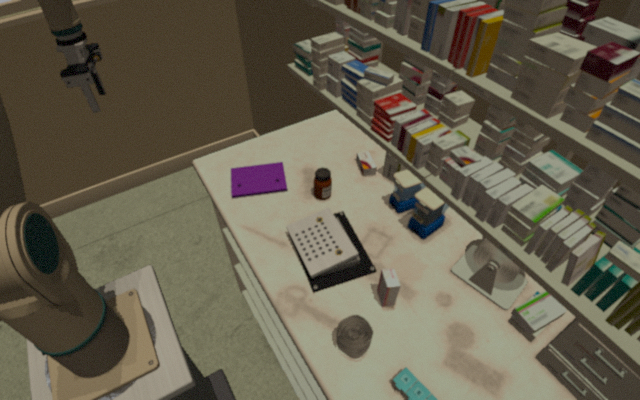

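View pics/t0.png

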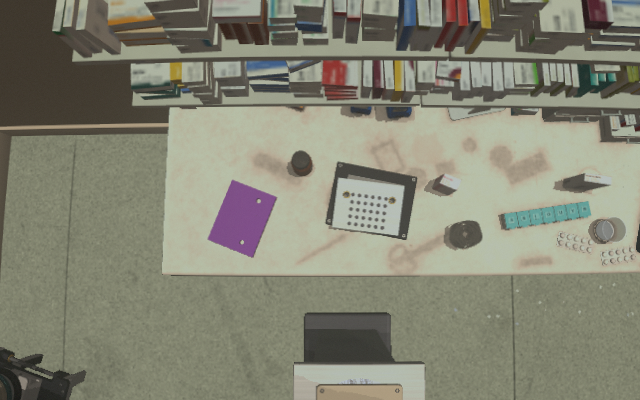

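Candidates for the plate: the light aluminium one on the black-footed base (top 371,207; scene 323,245), and a purple one lying on the worktop (top 242,218; scene 258,180). The aluminium one on the base is meant. I'll check it in one close crop.

Run:
```python
from h import *
a=cv2.imread('pics/s0.png')[205:295,280:380];b=cv2.imread('pics/t0.png')[155:245,320:420]
c=np.hstack([cv2.resize(x,None,fx=4,fy=4,interpolation=cv2.INTER_CUBIC) for x in(a,b)])
cv2.imwrite('pics/c0.png',c)
```

```text
(no output)
```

View pics/c0.png

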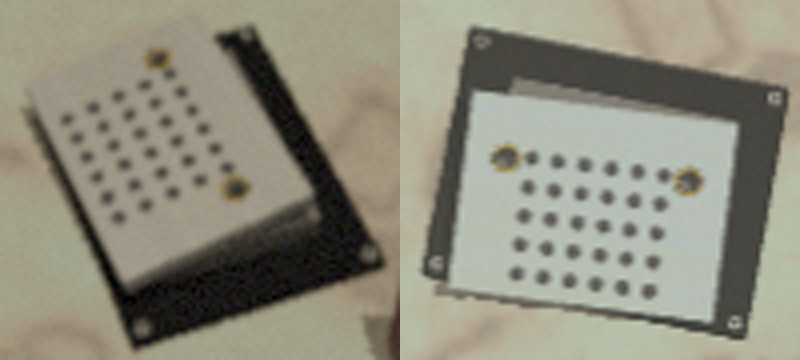

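The crop shows the aluminium plate on the base with its brass-ringed holes (top about 447,195 and 492,200 in full-image pixels), the far edge short of the deck. The four foot screws are visible. Next I'll measure the base from the screws and the plate from the rings.

```bash
cat > m.py <<'E'
from h import *
import sys
def blobs(mask,lo,hi):
    n,_,s,c=cv2.connectedComponentsWithStats(mask.astype(np.uint8)); return [(c[i],s[i,4]) for i in range(1,n) if lo<=s[i,4]<=hi]
def rings(im,roi):
    x0,y0,x1,y1=roi; c=cv2.resize(im[y0:y1,x0:x1],None,fx=4,fy=4,interpolation=cv2.INTER_CUBIC)
    h=cv2.cvtColor(c,cv2.COLOR_BGR2HSV); m=cv2.inRange(h,(14,95,60),(32,255,255))
    m=cv2.morphologyEx(m,cv2.MORPH_CLOSE,np.ones((9,9)))
    out=[]
    for k in cv2.findContours(m,cv2.RETR_EXTERNAL,cv2.CHAIN_APPROX_NONE)[0]:
        if len(k)>30:
            (u,v),rad=cv2.minEnclosingCircle(k); M=cv2.moments(cv2.convexHull(k)); u,v=M['m10']/M['m00'],M['m01']/M['m00']; out.append(((u+.5)/4-.5+x0,(v+.5)/4-.5+y0,rad/4))
    return out
E
python3 - <<'E'
from m import *
s=cv2.imread('pics/s0.png');t=cv2.imread('pics/t0.png')
rs=rings(s,(280,205,380,295));rt=rings(t,(320,155,420,245));print(rs);print(rt)
# screws: refine bright centroid near guess, top view
g=[(482,41),(775,97),(736,323),(436,263)]
G=cv2.cvtColor(t,cv2.COLOR_BGR2GRAY).astype(float)
P=[]
for x,y in g:
    u,v=(x-400)/4+320,y/4+155; a,b=int(round(u)),int(round(v)); w=G[b-2:b+3,a-2:a+3]; w=np.clip(w-np.median(w)-5,0,None)
    yy,xx=np.mgrid[-2:3,-2:3]; q=(a+(w*xx).sum()/w.sum(),b+(w*yy).sum()/w.sum()); P.append(onz('top',q,.008)); print(q,P[-1])
P=np.array(P); print('centre',P.mean(0),'diag centres',(P[0]+P[2])/2,(P[1]+P[3])/2)
e=lambda a,b:(np.linalg.norm(P[a]-P[b]),np.arctan2(*(P[b]-P[a])[[0,1]]))
for a,b in((1,0),(2,3),(3,0),(2,1)):print(a,b,np.linalg.norm(P[b]-P[a]),np.arctan2((P[b]-P[a])[1],(P[b]-P[a])[0]))
# flange lines: dark mask
for z in(.044,.046,.048):print(z,[onz('top',q[:2],z).round(4) for q in rt],[onz('scene',q[:2],z).round(4) for q in rs])
for n,uv,z in(('scene',(322,195),0),('scene',(387,302),0),('scene',(353,350),0)):print(uv,onz(n,uv,z))
E
```

```text
[(338.09045667447305, 251.6921350507416, 3.288261651992798), (319.2439024390244, 219.3466717479675, 2.982454538345337)]
[]
(np.float64(340.05982905982904), np.float64(164.9059829059829)) [0.6366197  0.04516595 0.008     ]
(np.float64(413.03164556962025), np.float64(178.98417721518987)) [ 0.60097264 -0.13673453  0.008     ]
(np.float64(403.2123076923077), np.float64(235.31076923076924)) [ 0.46096429 -0.10939002  0.008     ]
(np.float64(328.49321266968326), np.float64(220.14932126696831)) [0.49836347 0.07404555 0.008     ]
centre [ 0.54923003 -0.03172826  0.008     ] diag centres [ 0.548792   -0.03211204  0.008     ] [ 0.54966805 -0.03134449  0.008     ]
1 0 0.1853604513786724 1.3772785798327751
2 3 0.18720925766025745 1.369671024392135
3 0 0.14124028174104084 -0.20592369297203816
2 1 0.14265363314233576 -0.19287833393092269
0.044 [] [array([ 0.5436, -0.0775,  0.044 ]), array([0.5585, 0.0299, 0.044 ])]
0.046 [] [array([ 0.5427, -0.0787,  0.046 ]), array([0.5576, 0.0285, 0.046 ])]
0.048 [] [array([ 0.5419, -0.0798,  0.048 ]), array([0.5567, 0.027 , 0.048 ])]
(322, 195) [0.63299751 0.13557699 0.        ]
(387, 302) [ 0.57878487 -0.22350708  0.        ]
(353, 350) [ 0.45247238 -0.27168063  0.        ]
```

```bash
sed -i 's/(14,95,60)/(12,LO,50)/; s/def rings(im,roi)/def rings(im,roi,LO=95)/' m.py
cat > n.py <<'E'
from m import *
C=np.array([.549,-.032]);YB=-.198
def tobase(p):
    c,s=np.cos(YB),np.sin(YB); d=np.array(p)[:2]-C; return np.array([c*d[0]+s*d[1],-s*d[0]+c*d[1]])
def toworld(b):
    c,s=np.cos(YB),np.sin(YB); return C+[c*b[0]-s*b[1],s*b[0]+c*b[1]]
def report(s,t,z=None):
    A=sorted([q for q in rings(s,(270,205,380,305)) if q[2]>1.8],key=lambda q:q[0])[:2]
    for LO in(95,80,70,60,50):
        B=sorted([q for q in rings(t,(320,155,420,255),LO) if q[2]>1.8],key=lambda q:q[0])
        if len(B)==2:break
    print('px',[tuple(round(v,1) for v in q) for q in A+B],LO)
    for n,L in(('scene',A),('top',B)):
        if len(L)<2: continue
        for zz in ([.0380,.046] if z is None else [z]):
            h=[tobase(onz(n,q[:2],zz)) for q in L]; d=h[0]-h[1]
            print(n,zz,'holes(base mm)',(h[0]*1e3).round(1),(h[1]*1e3).round(1),'L',round(1e3*np.linalg.norm(d),1),'yaw',round(np.arctan2(-d[0],d[1]),3),'err',((h[0]+h[1])*500-[22,0]).round(1))
    if len(A)==2==len(B):
        for a,b in zip(A,B): P,g=tri(a[:2],b[:2]); print('tri',(tobase(P)*1e3).round(1),round(P[2]*1e3,1),'gap',round(g*1e3,1))
E
python3 - <<'E'
from n import *
report(cv2.imread('pics/s0.png'),cv2.imread('pics/t0.png'))
E
```

```text
px [(319.2, 219.3, 3.0), (338.1, 251.7, 3.3), (346.6, 195.8, 3.1), (391.6, 200.1, 3.5)] 80
scene 0.038 holes(base mm) [-1.1 67.4] [  5.5 -41.8] L 109.4 yaw 0.06 err [-19.8  12.8]
scene 0.046 holes(base mm) [-3.4 61. ] [  3. -47.] L 108.2 yaw 0.06 err [-22.2   7. ]
top 0.038 holes(base mm) [-6.3 62.3] [  4.8 -46.2] L 109.1 yaw 0.102 err [-22.8   8. ]
top 0.046 holes(base mm) [-7.4 62.4] [  3.7 -45.4] L 108.3 yaw 0.102 err [-23.9   8.5]
tri [-5.2 61.9] 45.0 gap 4.1
tri [  3.8 -45.6] 43.8 gap 0.2
```

{"op": "drive_tool", "data": {"plan": [[[-28,25,0],-0.01],[[-28,25,0],-0.01],[[-28,25,0],-0.01],[[-28,25,0],-0.01],[[-28,25,0],-0.01],[[-28,25,0],-0.01],[[-28,25,0],-0.01],[[-28,25,0],-0.01],[[-28,25,0],0],[[-28,25,0],0]], "claw": 94}}

```text
time: 0.93
position: [0.3558, 0.2885, 0.2068]
tool_rot: [-3.134, 0.003, 1.396]
wrist_force: [0.5, -0.3, -0.0]
width: 0.094
```

```bash
cat > go.py <<'E'
from n import *
import sys
# go.py bx by z(mm) yaw_rel : needed tool-frame shift from here to base-frame target
def need(b,z,yr):
    st=r.read_state(); p=st['position']; y=st['tool_rot'][2]; w=toworld(np.array(b)/1e3); d=np.append(w,z/1e3)-p
    c,s=np.cos(y),np.sin(y); dy=(YB+np.pi/2+yr)-y; dy=(dy+np.pi)%(2*np.pi)-np.pi
    print('t',round(st['time'],2),'base mm',(tobase(p)*1e3).round(1),(p[2]*1e3).round(1),'F',st['wrist_force'].round(1),'w',round(st['width'],4),'rot',st['tool_rot'].round(3))
    print('need tool x,y,z mm',(np.array([c*d[0]+s*d[1],s*d[0]-c*d[1],-d[2]])*1e3).round(1),'turn',round(-dy,3))
a=list(map(float,sys.argv[1:])); need(a[:2],a[2],a[3])
E
python3 go.py -118 6 100 0
```

```text
t 0.93 base mm [-252.5  276.2] 206.8 F [ 0.5 -0.3 -0. ] w 0.094 rot [-3.134e+00  3.000e-03  1.396e+00]
need tool x,y,z mm [-273.3  128.1  106.8] turn 0.023
```

{"op": "drive_tool", "data": {"plan": [[[-30,15,8],0.003],[[-30,15,8],0.003],[[-30,15,8],0.003],[[-30,15,8],0.003],[[-30,14,12],0.003],[[-30,14,12],0.003],[[-30,14,12],0.003],[[-30,14,12],0],[[-30,14,12],0],[[0,0,0],0]]}}

```text
time: 1.77
position: [0.4386, -0.0225, 0.1111]
tool_rot: [-3.141, 0.002, 1.363]
wrist_force: [0.2, 0.1, 0.6]
width: 0.0939
```

```bash
python3 go.py -118 6 22 0
```

```text
t 1.77 base mm [-110.2  -12.4] 111.1 F [0.2 0.1 0.6] w 0.0939 rot [-3.141e+00  2.000e-03  1.363e+00]
need tool x,y,z mm [18.3 -8.  89.1] turn -0.01
```

{"op": "drive_tool", "data": {"plan": [[[18,-8,0],-0.01],[[0,0,20],0],[[0,0,20],0],[[0,0,20],0],[[0,0,15],0],[[0,0,10],0],[[0,0,3],0],[[0,0,0],0]]}}

```text
time: 2.43
position: [0.4323, -0.0054, 0.0247]
tool_rot: [-3.13, 0.006, 1.364]
wrist_force: [-0.6, -1.4, -0.2]
width: 0.094
```

```bash
python3 go.py -88 6 22 0
```

```text
t 2.43 base mm [-119.7    3.1] 24.7 F [-0.6 -1.4 -0.2] w 0.094 rot [-3.13   0.006  1.364]
need tool x,y,z mm [ 3.1 31.7  2.7] turn -0.009
```

{"op": "drive_tool", "data": {"plan": [[[3,6,2],-0.009],[[0,6,0],0],[[0,5,0],0],[[0,4,0],0],[[0,3,0],0],[[0,3,0],0],[[0,3,0],0]]}}

```text
time: 3.02
position: [0.4649, -0.0072, 0.0233]
tool_rot: [-3.129, 0.006, 1.376]
wrist_force: [-1.8, 0.4, 1.3]
width: 0.0939
```

```bash
python3 go.py -78 6 22 0
python3 - <<'E'
from n import *
s=snap('scene','s1');t=snap('top','t1')
report(s,t,.046)
c=np.hstack([cv2.resize(x,None,fx=4,fy=4,interpolation=cv2.INTER_CUBIC) for x in(s[205:305,280:380],t[155:255,320:420])])
cv2.imwrite('pics/c1.png',c)
E
```

```text
t 3.02 base mm [-87.4   7.8] 23.3 F [-1.8  0.4  1.3] w 0.0939 rot [-3.129  0.006  1.376]
need tool x,y,z mm [-1.8  9.4  1.3] turn 0.004
px [(274.1, 209.8, 2.2), (322.4, 219.2, 2.9), (344.4, 232.0, 5.8), (350.5, 190.2, 2.5)] 80
scene 0.046 holes(base mm) [-101.1  131.9] [ 4.  58.6] L 128.1 yaw 0.961 err [-70.5  95.2]
top 0.046 holes(base mm) [-93.4  50.8] [ 7.6 55.6] L 101.1 yaw 1.619 err [-64.9  53.2]
tri [-106.2   53.4] 131.8 gap 16.5
tri [ 5.2 56.1] 48.9 gap 4.0
```

View pics/c1.png

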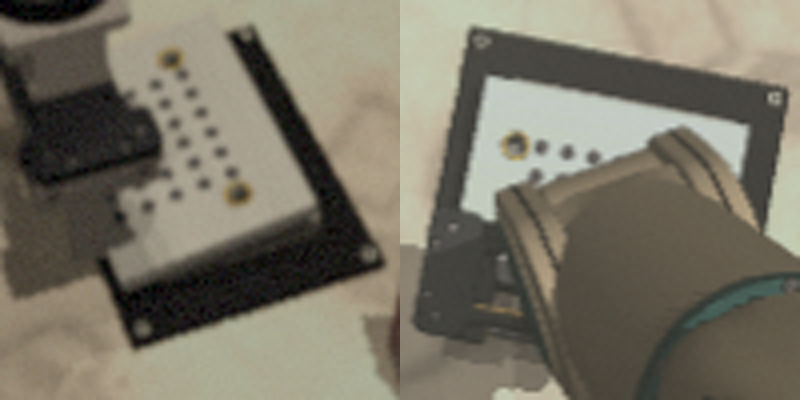

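Run:
```python
from n import *
s=cv2.imread('pics/s1.png')
for q in rings(s,(310,205,380,305)):
    for z in(.046,.048): print([round(v,1) for v in q],z,(tobase(onz('scene',q[:2],z))*1e3).round(1))
for z in(.046,.048): print('top',(tobase(onz('top',((514-400)/4+320-.4,144/4+155-.4),z))*1e3).round(1))
```

```text
[339.2, 253.3, 3.2] 0.046 [  3.7 -52. ]
[339.2, 253.3, 3.2] 0.048 [  3.  -53.3]
[322.4, 219.2, 2.9] 0.046 [ 4.  58.6]
[322.4, 219.2, 2.9] 0.048 [ 3.4 57. ]
top [ 5.6 61.2]
top [ 5.3 61.2]
```

{"op": "drive_tool", "data": {"plan": [[[0,3,0],0],[[0,3,0],0],[[0,2,0],0],[[0,0,0],0],[[0,-15,0],0],[[0,-20,0],0],[[0,-20,-20],0],[[0,0,-35],0],[[20,0,-35],0],[[40,0,-20],0]]}}

```text
time: 3.95
position: [0.4286, 0.0539, 0.1324]
tool_rot: [-3.123, 0.013, 1.362]
wrist_force: [2.4, 0.3, 0.2]
width: 0.094
```

{"op": "drive_tool", "data": {"plan": [[[41,0,0],0],[[41,0,0],0],[[41,0,0],0],[[41,0,0],0],[[0,0,0],0]]}}

```text
time: 4.37
position: [0.4725, 0.2274, 0.1396]
tool_rot: [3.139, -0.005, 1.36]
wrist_force: [0.6, 0.2, 1.0]
width: 0.094
```

```bash
python3 go.py 0 118 40 0
python3 - <<'E'
from n import *
s=snap('scene','s2');t=snap('top','t2')
report(s,t,.047)
c=np.hstack([cv2.resize(x,None,fx=4,fy=4,interpolation=cv2.INTER_CUBIC) for x in(s[205:305,280:380],t[155:255,320:420])])
cv2.imwrite('pics/c2.png',c)
E
```

```text
t 4.37 base mm [-126.1  239.3] 139.6 F [0.6 0.2 1. ] w 0.094 rot [ 3.139 -0.005  1.36 ]
need tool x,y,z mm [-119.7  127.5   99.6] turn -0.012
px [(326.3, 218.5, 2.5), (342.8, 252.1, 3.1), (349.7, 190.8, 1.9), (395.5, 198.3, 3.0)] 80
scene 0.047 holes(base mm) [13.8 56.6] [ 12.5 -52.6] L 109.2 yaw -0.012 err [-8.9  2. ]
top 0.047 holes(base mm) [ 5.7 57.4] [  9.5 -53.7] L 111.1 yaw 0.034 err [-14.4   1.9]
tri [ 9.5 56.5] 47.6 gap 8.0
tri [ 10.5 -53.8] 49.1 gap 2.7
```

View pics/c2.png

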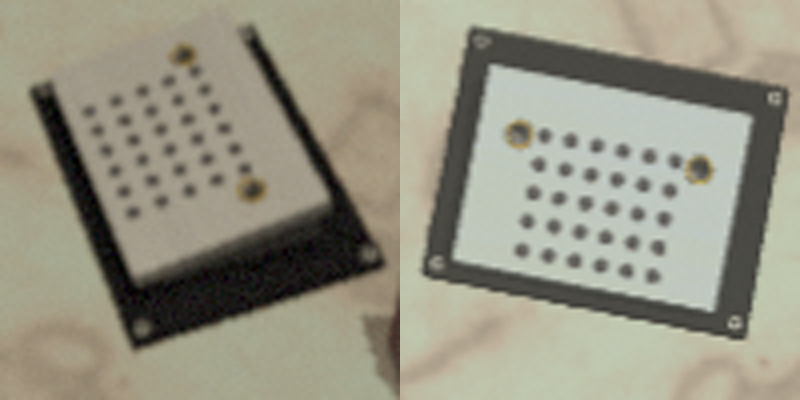

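The plate is now nearly parallel to the base and lies a little near and slightly left: holes in the top crop at (519,133) and (698,170). I'll sharpen the lateral and yaw figures using the plate outline.

```bash
cat > o.py <<'E'
from n import *
def outline(t,zf,zn):
    c=cv2.resize(t[155:255,320:420],None,fx=4,fy=4,interpolation=cv2.INTER_CUBIC)
    h=cv2.cvtColor(c,cv2.COLOR_BGR2HSV); m=((h[...,2]>130)).astype(np.uint8)
    m=cv2.morphologyEx(m,cv2.MORPH_OPEN,np.ones((9,9)))
    _,l=cv2.connectedComponents(m); k=(l==l[180,190]).astype(np.uint8)
    k=max(cv2.findContours(k,cv2.RETR_EXTERNAL,cv2.CHAIN_APPROX_NONE)[0],key=cv2.contourArea)
    k=cv2.convexHull(k); e=.01; 
    q=cv2.approxPolyN(k,4)[0] if hasattr(cv2,'approxPolyN') else cv2.boxPoints(cv2.minAreaRect(k))
    q=(np.array(q,float).reshape(-1,2)+.5)/4-.5+[320,155]
    q=q[np.argsort(q[:,1])]; top=q[:2][np.argsort(q[:2,0])]; bot=q[2:][np.argsort(q[2:,0])]
    P=[tobase(onz('top',u,z))*1e3 for u,z in((top[0],zf),(top[1],zf),(bot[0],zn),(bot[1],zn))]
    P=np.array(P); print('outline corners TL TR BL BR',P.round(1).tolist(),'px',q.round(1).tolist())
    print('centre',P.mean(0).round(1),'yaw far/near/left/right',[round(float(v),3) for v in (np.arctan2(*((P[1]-P[0])*[1,-1])),np.arctan2(*((P[3]-P[2])*[1,-1])),np.arctan2(*(P[0]-P[2])[::-1]),np.arctan2(*(P[1]-P[3])[::-1]))],'dims',(np.linalg.norm(P[0]-P[1])).round(1),np.linalg.norm(P[0]-P[2]).round(1))
E
python3 - <<'E'
from o import *
outline(cv2.imread('pics/t2.png'),.052,.035)
outline(cv2.imread('pics/t0.png'),.050,.033)
E
```

```text
outline corners TL TR BL BR [[70.3, 101.5], [71.3, -95.3], [-82.9, 103.3], [-83.1, -97.6]] px [[336.9, 160.9], [417.4, 176.4], [323.6, 223.6], [405.9, 240.1]]
centre [-6.1  3. ] yaw far/near/left/right [0.005, -0.001, -0.012, 0.015] dims 196.8 153.3
outline corners TL TR BL BR [[37.6, 92.6], [45.1, -68.4], [-87.5, 84.0], [-75.5, -77.0]] px [[337.9, 174.9], [404.4, 184.9], [331.1, 227.1], [397.9, 235.4]]
centre [-20.1   7.8] yaw far/near/left/right [0.047, 0.074, 0.068, 0.071] dims 161.2 125.4
```

```bash
sed -i 's/l==l\[180,190\]/l==np.bincount(l[150:260,130:270][l[150:260,130:270]>0]).argmax()/' o.py
python3 - <<'E'
from o import *
outline(cv2.imread('pics/t2.png'),.052,.035)
P=[(336.9,160.9),(417.4,176.4),(323.6,223.6),(405.9,240.1)]
Q=np.array([tobase(onz('top',p,.008))*1e3 for p in P]);print('flange',Q.round(1).tolist(),Q.mean(0))
E
```

```text
outline corners TL TR BL BR [[49.9, 85.3], [50.1, -76.4], [-69.5, 85.2], [-69.1, -76.1]] px [[341.9, 170.4], [408.1, 183.4], [332.1, 219.6], [398.1, 232.6]]
centre [-9.6  4.5] yaw far/near/left/right [0.001, 0.003, 0.001, -0.002] dims 161.6 119.4
flange [[79.2, 102.6], [80.2, -102.1], [-81.2, 104.1], [-81.3, -101.8]] [-0.80210018  0.72155562]
```

{"op": "drive_tool", "data": {"plan": [[[0,0,0],0.124],[[0,0,0],0.124],[[0,0,0],0.124],[[0,0,0],0.124],[[0,0,0],0.124],[[0,0,0],0.124],[[0,0,0],0.124],[[0,0,0],0.124],[[0,0,0],0.124],[[0,0,0],0.124]]}}

```text
time: 5.3
position: [0.4702, 0.1941, 0.1374]
tool_rot: [3.127, 0.007, 0.097]
wrist_force: [-0.3, 0.2, -0.7]
width: 0.0938
```

```bash
python3 go.py -8 115 130 -1.5708
```

```text
t 5.3 base mm [-121.8  206.2] 137.4 F [-0.3  0.2 -0.7] w 0.0938 rot [3.127 0.007 0.097]
need tool x,y,z mm [ 82.4 120.3   7.4] turn 0.295
```

{"op": "drive_tool", "data": {"plan": [[[20,30,0],0.1],[[20,30,0],0.1],[[20,25,0],0.08],[[25,10,0],0],[[10,0,0],0],[[0,0,0],0]]}}

```text
time: 5.8
position: [0.5612, 0.0756, 0.138]
tool_rot: [3.119, 0.005, -0.215]
wrist_force: [-0.2, 0.3, 1.1]
width: 0.0938
```

```bash
python3 go.py -8 115 24 -1.5708
```

```text
t 5.8 base mm [ -9.2 107.9] 138.0 F [-0.2  0.3  1.1] w 0.0938 rot [ 3.119  0.005 -0.215]
need tool x,y,z mm [  1.1  -7.1 114. ] turn -0.017
```

{"op": "drive_tool", "data": {"plan": [[[1,-9,0],-0.017],[[0,0,25],0],[[0,0,25],0],[[0,0,25],0],[[0,0,20],0],[[0,0,12],0],[[0,0,5],0],[[0,0,0],0],[[0,0,0],0]]}}

```text
time: 6.55
position: [0.5537, 0.0962, 0.0221]
tool_rot: [3.127, 0.015, -0.179]
wrist_force: [0.4, -0.3, 0.2]
width: 0.0936
```

```bash
python3 go.py -8 90 23 -1.5708
```

```text
t 6.55 base mm [-20.6 126.6] 22.1 F [ 0.4 -0.3  0.2] w 0.0936 rot [ 3.127  0.015 -0.179]
need tool x,y,z mm [11.9 36.9 -0.9] turn 0.019
```

{"op": "drive_tool", "data": {"plan": [[[6,8,0],0.01],[[5,8,0],0.01],[[0,6,0],0],[[0,4,0],0],[[0,0,0],0]]}}

```text
time: 6.97
position: [0.5625, 0.0669, 0.026]
tool_rot: [3.129, 0.009, -0.2]
wrist_force: [0.2, 0.5, -0.1]
width: 0.0941
```

```bash
python3 go.py -8 90 23 -1.5708
```

```text
t 6.97 base mm [-6.2 99.6] 26.0 F [ 0.2  0.5 -0.1] w 0.0941 rot [ 3.129  0.009 -0.2  ]
need tool x,y,z mm [-1.8  9.6  3. ] turn -0.002
```

{"op": "drive_tool", "data": {"plan": [[[0,3,2],0],[[0,2,0],0],[[0,2,0],0],[[0,1,0],0],[[0,0,0],0]]}}

```text
time: 7.38
position: [0.5611, 0.0579, 0.0248]
tool_rot: [3.13, 0.008, -0.201]
wrist_force: [-0.8, -1.3, 0.1]
width: 0.0943
```

```bash
python3 go.py -8 90 23 -1.5708
```

```text
t 7.38 base mm [-5.9 90.6] 24.8 F [-0.8 -1.3  0.1] w 0.0943 rot [ 3.13   0.008 -0.201]
need tool x,y,z mm [-2.1  0.6  1.8] turn -0.003
```

Run:
```python
from o import *
s=snap('scene','s3');t=snap('top','t3')
for q in rings(s,(310,205,380,305)): print([round(v,1) for v in q],(tobase(onz('scene',q[:2],.047))*1e3).round(1))
outline(t,.052,.035)
```

```text
[342.7, 253.1, 3.2] [ 11.1 -55. ]
[325.7, 219.0, 2.8] [11.8 55.5]
outline corners TL TR BL BR [[49.5, 40.6], [49.4, -78.9], [-69.6, 3.2], [-69.8, -78.7]] px [[360.1, 174.1], [409.1, 183.9], [365.6, 226.4], [399.1, 233.1]]
centre [-10.1 -28.5] yaw far/near/left/right [-0.001, -0.002, 0.304, -0.002] dims 119.5 124.9
```

{"op": "drive_tool", "data": {"plan": [[[0,1,0],0],[[0,0,0],0],[[0,-6,0],0],[[0,-10,0],0],[[0,-10,0],0],[[0,-5,-15],0],[[0,0,-30],0],[[0,0,-35],0],[[0,0,-30],0],[[0,0,0],0]]}}

```text
time: 8.32
position: [0.5677, 0.0991, 0.1358]
tool_rot: [3.13, 0.015, -0.194]
wrist_force: [0.7, 0.6, 1.0]
width: 0.0941
```

{"op": "drive_tool", "data": {"plan": [[[-35,-20,0],-0.12],[[-35,-20,0],-0.124],[[-35,-10,0],-0.124],[[-30,0,0],-0.124],[[-20,0,0],-0.124],[[0,0,0],-0.124],[[0,0,0],-0.124],[[0,0,0],-0.124],[[0,0,0],-0.124],[[0,0,0],-0.124]]}}

```text
time: 9.15
position: [0.4127, 0.1589, 0.1374]
tool_rot: [-3.137, 0.009, 1.051]
wrist_force: [-0.1, -0.2, -0.0]
width: 0.0937
```

```bash
python3 go.py -118 0 130 0
python3 - <<'E'
from o import *
s=snap('scene','s4');t=snap('top','t4')
for q in rings(s,(310,205,380,305)): print([round(v,1) for v in q],(tobase(onz('scene',q[:2],.047))*1e3).round(1))
outline(t,.052,.035)
E
```

```text
t 9.15 base mm [-171.2  160.3] 137.4 F [-0.1 -0.2 -0. ] w 0.0937 rot [-3.137  0.009  1.051]
need tool x,y,z mm [-135.3  101.2    7.4] turn -0.322
[342.6, 253.1, 3.5] [ 11.  -54.9]
[325.7, 219.7, 2.8] [10.8 53.3]
outline corners TL TR BL BR [[49.3, 82.1], [49.5, -79.5], [-70.1, 82.0], [-70.2, -79.4]] px [[343.1, 170.9], [409.4, 183.9], [333.4, 220.1], [399.4, 233.4]]
centre [-10.4   1.3] yaw far/near/left/right [0.001, -0.001, 0.001, -0.001] dims 161.6 119.4
```

Yaw is 0.00 and the lateral error within about 1 mm in both views; about 8–9 mm is left to push forward.

{"op": "drive_tool", "data": {"plan": [[[0,0,0],-0.12],[[0,0,0],-0.12],[[0,0,0],-0.082],[[-30,0,0],0],[[-35,8,0],0],[[-35,8,0],0],[[-25,10,0],0],[[-8,5,0],0],[[0,0,0],0]]}}

```text
time: 10.0
position: [0.4174, 0.0247, 0.1357]
tool_rot: [-3.133, 0.002, 1.357]
wrist_force: [-0.1, 0.1, 0.4]
width: 0.0941
```

```bash
python3 go.py -112 0.5 22 0
```

```text
t 10.0 base mm [-140.2   29.7] 135.7 F [-0.1  0.1  0.4] w 0.0941 rot [-3.133e+00  2.000e-03  1.357e+00]
need tool x,y,z mm [-28.7  28.6 113.7] turn -0.016
```

{"op": "drive_tool", "data": {"plan": [[[-28,22,0],-0.016],[[0,0,25],0],[[0,0,25],0],[[0,0,25],0],[[0,0,20],0],[[0,0,12],0],[[0,0,6],0],[[0,0,0],0]]}}

```text
time: 10.67
position: [0.4369, -0.0029, 0.0177]
tool_rot: [-3.137, 0.001, 1.351]
wrist_force: [0.2, 0.6, -0.0]
width: 0.0939
```

```bash
python3 go.py -86 0.5 22 0
```

```text
t 10.67 base mm [-115.6    6.5] 17.7 F [ 0.2  0.6 -0. ] w 0.0939 rot [-3.137e+00  1.000e-03  1.351e+00]
need tool x,y,z mm [-5.3 29.8 -4.3] turn -0.022
```

{"op": "drive_tool", "data": {"plan": [[[-3,0,-4],-0.012],[[-2,5,-1],-0.01],[[0,7,0],0],[[0,7,0],0],[[0,5,0],0],[[0,0,0],0]]}}

```text
time: 11.17
position: [0.464, -0.01, 0.0251]
tool_rot: [-3.141, -0.003, 1.374]
wrist_force: [-0.5, 0.9, 0.3]
width: 0.0939
```

```bash
python3 go.py -80 0.5 22 0
```

```text
t 11.17 base mm [-87.7   4.9] 25.1 F [-0.5  0.9  0.3] w 0.0939 rot [-3.141e+00 -3.000e-03  1.374e+00]
need tool x,y,z mm [-4.4  7.7  3.1] turn 0.001
```

{"op": "drive_tool", "data": {"plan": [[[-3,0,2],0],[[0,3,0],0],[[0,3,0],0],[[0,2,0],0],[[0,2,0],0],[[0,2,0],0],[[0,0,0],0]]}}

```text
time: 11.75
position: [0.4747, -0.0163, 0.0232]
tool_rot: [-3.138, -0.002, 1.373]
wrist_force: [0.0, 0.4, 0.3]
width: 0.0937
```

```bash
python3 go.py -70 0.5 22 0;  python3 - <<'E'
from o import *
s=snap('scene','s5')
for q in rings(s,(310,205,380,305)): print([round(v,1) for v in q],[(tobase(onz('scene',q[:2],z))*1e3).round(1).tolist() for z in(.038,.047)])
E
```

```text
t 11.75 base mm [-75.9   0.8] 23.2 F [0.  0.4 0.3] w 0.0937 rot [-3.138e+00 -2.000e-03  1.373e+00]
need tool x,y,z mm [-0.3  5.9  1.2] turn -0.0
[346.0, 254.1, 3.2] [[20.1, -54.5], [17.1, -60.2]]
[328.8, 220.7, 2.7] [[20.1, 54.8], [17.2, 47.7]]
```

Both holes now fit the seated height (38 mm top) at (20.1, ±54.6), so the plate seems to have dropped. I'll withdraw and check.

{"op": "drive_tool", "data": {"plan": [[[0,-10,0],0],[[0,-20,0],0],[[0,-15,-10],0],[[0,0,-35],0],[[0,0,-35],0],[[40,0,-30],0],[[41,0,0],0],[[41,0,0],0],[[41,0,0],0],[[41,0,0],0]]}}

```text
time: 12.63
position: [0.4714, 0.1798, 0.1326]
tool_rot: [-3.14, 0.003, 1.349]
wrist_force: [1.3, -0.6, 0.1]
width: 0.0943
```

{"op": "drive_tool", "data": {"plan": [[[30,0,0],0],[[0,0,0],0],[[0,0,0],0]]}}

```text
time: 12.88
position: [0.4797, 0.2233, 0.1339]
tool_rot: [3.14, -0.008, 1.361]
wrist_force: [-0.9, -0.5, -0.6]
width: 0.0942
```

Run:
```python
from o import *
s=snap('scene','s6');t=snap('top','t6')
print(r.read_state()['position'],r.read_state()['time'])
report(s,t,.038); outline(t,.038,.038)
s0=cv2.imread('pics/s0.png')
c=np.hstack([cv2.resize(x,None,fx=4,fy=4,interpolation=cv2.INTER_CUBIC) for x in(s[205:305,280:380],t[155:255,320:420])])
cv2.imwrite('pics/c6.png',c); 
d=cv2.absdiff(cv2.imread('pics/t0.png'),t).max(2)
for n,(a,b,x,y) in dict(bottle=(285,145,318,180),carton=(428,168,464,197),roll=(445,216,486,252)).items(): print(n,'diff',d[b:y,a:x].mean().round(2),d[b:y,a:x].max())
```

```text
[0.47956089 0.22188937 0.13390877] 12.9833
px [(328.1, 221.0, 2.6), (346.1, 254.2, 3.2), (350.4, 186.2, 3.2), (396.1, 194.3, 3.5)] 70
scene 0.038 holes(base mm) [17.8 54.4] [ 20.4 -54.9] L 109.2 yaw 0.024 err [-2.9 -0.3]
top 0.038 holes(base mm) [18.4 57.6] [ 20.8 -54.4] L 112.1 yaw 0.022 err [-2.4  1.6]
tri [19.1 57.6] 33.9 gap 0.1
tri [ 20.8 -54.5] 37.3 gap 0.3
outline corners TL TR BL BR [[58.9, 81.7], [59.2, -79.6], [-61.6, 81.3], [-61.8, -79.8]] px [[343.9, 168.1], [409.1, 180.9], [334.4, 216.6], [400.4, 229.9]]
centre [-1.3  0.9] yaw far/near/left/right [0.002, -0.001, 0.004, 0.002] dims 161.3 120.5
bottle diff 5.52 16
carton diff 6.98 11
roll diff 5.75 11
```

View pics/c6.png

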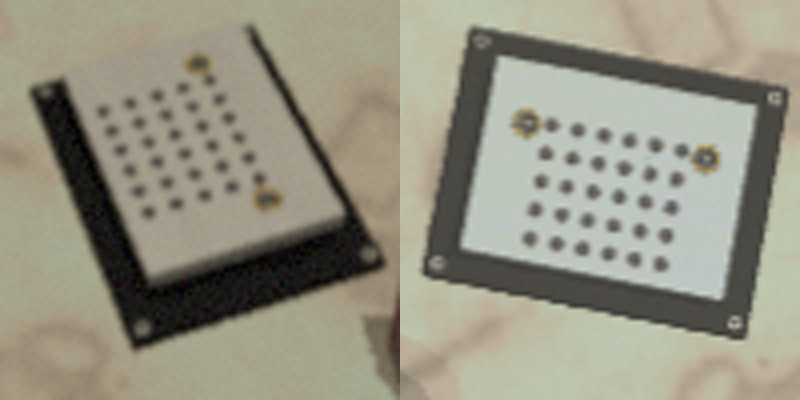

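The crop shows the plate lying square on the base, with an even dark margin and a light pin dot in each ringed hole (top crop 526,123 and 706,158). The arm is clear and the bystanders are unchanged, so I'm handing in.

```bash
python3 -c "
from workcell import r
print(r.close_job())"
```

```text
the job is handed in; nothing more can be done
None
```

The aluminium plate now lies flat on its base with both brass-ringed holes over the pins. I handed the job in at about 13 s, and no verdict was reported.

**What I did:** With the fingers open, I pushed the near edge with both fingertips to take out the turn. I then nudged the left edge about 3 mm to the right. A final push on the near edge took it forward until it dropped. The plate was never gripped or lifted, and the arm was withdrawn to about 13 cm above the worktop, left of the base.

**Last checks:**
- **Position:** in the top view, the plate's outline is about 0.5 mm from the base centre and its turn is under 0.005 rad.
- **Flatness:** the far and near edges measure the same width (161.3 and 161.1 mm), so the plate is level. The pins show inside both holes.
- **Height:** the ring centres triangulate at 34 and 37 mm, against the 38 mm expected when seated.
- **Bystanders:** the bottle, carton and pouch roll look the same in the top view as at the start.
- **Forces:** wrist readings stayed within a few newtons wherever I looked.

**Disagreements:** the ring centres put the holes 2.4–2.9 mm too near the robot and turned 0.02 rad. The outline does not show this. I trusted the outline, because the colour mask often catches only part of a ring.

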